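Put the rinsed mug upside down on the swing-up drying peg

TASK

Fold the half-raised peg of the drying stand down flat. Then slide the mug that lies on its side across the desk, without lifting it, mouth first and fully home onto the folded peg, and use the stand's lever to swing the peg fully upright, so that the mug hangs upside down over the peg with its rim on the disc. Leave the calculator and the stapler where they are.

Things in the scene. Friction and masses are not known exactly. Their poses are not given: they have to be found in the camera images.
- mug: white mug, 0.24 kg, lying on its side: outer diameter 78 mm, 88 mm from base to rim, bore 64 mm wide at the mouth, 52 at its bottom, 80 deep; handle reaches 74 mm from the axis. Origin in the base plane, 17 mm off the axis towards the handle; +z points from base to mouth, -y from axis to handle. Rests on wall and handle, axis 39 mm up: it slides, not rolls (1 to 2 N)
- mug_mouth (a point): centre of the mug's open rim, on its axis. At the start the mouth faces roughly towards the peg (within about 20 degrees); the mug lies beyond the peg's tip and to the side of the peg's line that is away from the robot, handle on the robot's side
- mug_base (a point): centre of the outside of the mug's closed base, on its axis, 88 mm from mug_mouth
- stand: grey drying stand fixed to the desk: base plate 160 x 90 x 8 mm (8 mm in front of the hinge to 152 mm behind) with two brackets for the hinge. Origin on the desk below the hinge. Its -x is its front, where the folded peg points (about the robot's left, +y in the world, within 12 degrees); its +y points about away from the robot; z up. The desk before it is bare
- stand_hinge (a point): middle of the hinge axis, 46 mm above the desk; the axis is the stand's y
- peg (a joint): hinge angle in rad of peg, disc and lever (one rigid part): 0 = folded flat, peg level and pointing to the stand's front (hard stop); 1.571 = peg upright (hard stop). Friction of about 0.4 N m holds it at any angle: it neither falls nor springs. Starts part-way up (0.35 to 0.85)
- peg_foot (a point): centre of the disc's face on which the rim comes to rest, 18 mm from the hinge along the peg. Steel disc 84 mm wide, 4 mm thick; the dark tapered peg on it is 74 mm long, 38 mm thick at the foot, 22 mm at 64 mm, tip rounded. The point moves with the peg: its -x points along the peg to the tip, its z along the lever away from the hinge
- peg_tip (a point): tip of the peg, 92 mm from the hinge, on the peg's axis
- lever_bar (a point): middle of the lever's black crossbar (72 mm long along the hinge axis, 12 mm thick) on a 10 mm thick rod, 130 mm from the hinge, square to the peg: right above the hinge (176 mm up) when the peg is folded, level behind the hinge (46 mm up) when it is upright. Push it backwards and down to raise the peg, pull it forwards to fold it
- calculator: black calculator 150 x 105 x 24 mm lying on the desk, origin under its centre
- stapler: dark blue stapler 36 x 146 x 58 mm, origin under its centre
- tape_dispenser: black tape dispenser 53 x 96 x 101 mm, a bystander that is fixed to the desk, origin under its centre
- tape_roll: brown roll of packing tape lying flat, 92 mm in diameter, 48 mm high, a bystander fixed to the desk, origin under its centre

How it is judged (in metres and radians):
On the way, in this order (a step that is already met when the one before it is completed fails the run):
1. the peg is folded down flat (value of joint peg below 0.12 rad), for 0.2 s.
2. the mug is fully home on the folded peg (value of joint peg below 0.2 rad and x of mug_mouth in the frame of peg_foot above -0.012 m and distance between mug_mouth and peg_foot below 0.03 m), for 0.2 s.
At the end, for the whole second after the job is handed in: The peg stands upright (joint above 1.45 rad), the mug is over it upside down (axis within about 10 degrees of vertical, base up), the rim centre within 22 mm sideways and 25 mm in all of the disc's centre, and the mug is at rest (value of joint peg above 1.45 rad and angle between mug's own z axis and vertical above 2.97 rad and horizontal distance between mug_mouth and peg_foot below 0.022 m and distance between mug_mouth and peg_foot below 0.025 m and linear speed of mug below 0.02 m/s); the robot touches nothing.
It fails at once if the mug is lifted off the desk while the peg is folded (base centre more than 100 mm up) (value of joint peg below 0.3 rad and height (world z) of mug_base above 0.1 m).
It fails at once if the calculator or the stapler is moved by more than 30 mm (distance of any of calculator, stapler from where it was at the start of the episode above 0.03 m).
It also fails if it takes over 72 s, if anything falls off the work surface, if the arm or the gripper's body presses on something with over 40 N, if the wrist force passes 120 N, or if a joint passes its speed limit or range.

ROBOT

A 6-joint arm with a two-finger parallel gripper is mounted at the origin on a cart in front of the work surface, level with it; the furniture and walls round the work are solid. World frame = base frame: x ahead of the robot, y to its left, z up, the work surface at z = 0. Lengths are in m, angles in degrees, forces in N, time in s.
With the tool pointing down it reaches from about 0.325 to 0.85 m from the base axis. Payload 15.5 kg.
Tool frame: the origin (TCP) lies between the finger pads; the fingertips stand 19 mm ahead of it and the grasp point (between the pads) is the TCP (ctrl.tip_reach is the distance from the TCP to the fingertips, in m); z points along the fingers, y is the line along which they close (so a half turn about z gives the same grasp; the last joint's range is limited). The gripper opens to 91 mm and grips with 3 to 60 N. Pads are 32 mm wide; open, the fingers measure 118 mm over their backs; the gripper's body (76 mm by 178 mm) begins 60 mm behind the grasp point.
Start: joints at [66.606, 28.281, 77.091, -0, 74.628, -5.472], TCP at [0.192, 0.595, 0.233] pointing down, gripper open.
Joint ranges: [-166.48, 166.48], [-47.26, 123.95], [12.59, 153.08], [-70.14, 250.14], [6.76, 159.57], [-176.63, 176.63]. Speed limits (degrees/s): [108.29, 108.29, 147.25, 172.46, 172.46, 172.46].

INTERFACE

Orientations are given as a 3x3 rotation matrix whose columns are the frame's x, y, z axes.
In Python, from bench import ctrl gives the robot as it stands. Calls block until the motion is done:
- ctrl.goto(position, orientation): joint-space move of the TCP to a pose.
- ctrl.move_l(position, vel=0.15, ori=None, contact_N=None): straight line of the TCP; ori=None keeps the orientation; vel is the mean speed in m/s. With contact_N (N) it stops when the force on the tool has changed by that much, and returns True; else False.
- ctrl.movej(angles): joint-space move.
- ctrl.command_gripper(opening): opening from 0.0 (shut) to 1.0 (fully open); the grip force is fixed at half the most; returns when the fingers have stopped.
- ctrl.sleep(seconds).
- ctrl.ik(position, orientation): joint angles nearest the present ones, or None.
- ctrl.read_camera(name): name is "scene" or "top" or "wrist"; returns the picture (384x512x3 uint8, blue, green, red); there is no depth.
- ctrl.camera_params(name): a dict with "fx", "fy", "cx", "cy" (pixels), "pose" (4x4, takes a point from camera to world coordinates); the wrist camera has in their place "T_tool_cam" (4x4, takes a point from camera to tool coordinates, whose origin is the TCP and whose axes are the flange's). Camera axes: x right, y up, looking along -z (the intrinsics and any distortion apply to the point x, -y, -z); pixel columns grow to the right and rows downward; lengths in m; the calibration is good to about 2 mm. A picture is of the moment at which its call begins: read the wrist's pose just before it. camera_params takes no time and is no camera call.
A pose or a line that the arm cannot do raises ctrl.MotionError and nothing moves.
- ctrl.sign_off(): hands the job in; it is judged then, once.
Trained networks look in the newest picture that a camera, given by its name, has taken for a name from the list of things; names that differ only in an ending like _2 or _b are one class to them, and where a whole thing is asked for, a point or a joint stands for the part that bears it (a point fixed in the world has none). Each returns a list of dicts, best first, with "score" (0 to 1); they miss things now and then, are a little off and sometimes report something else, mostly with a low value. They report only what shows in the picture. A call takes as long as a camera call.
- ctrl.find_in(camera, query): "bbox" ([centre column, centre row, width, height] in pixels, round what is visible of it).
Readings, each from a call of its own:
- ctrl.read_t(): time.
- ctrl.read_q(): joint angles.
- ctrl.read_dq(): joint speeds.
- ctrl.read_effort(): joint torques, N m.
- ctrl.read_tool_pos(): TCP position.
- ctrl.read_eef_rot(): TCP orientation.
- ctrl.read_contact_force(): force on the tool from outside, world axes, zero at the start.
- ctrl.read_wrist_torque(): the same for the moment, N m.
- ctrl.read_grip_width(): opening from 0.0 (shut) to 1.0 (fully open).
- ctrl.read_grasp_force(): force on a finger pad.
Only numpy, scipy, OpenCV 4.12 (cv2) and the standard library are available. Lean on these libraries where they do the work, as an engineer would, in place of code of your own. Each camera call takes 0.05 s, during which the arm holds its last target. There are 200 camera calls.

## Working session

There is one attempt and no reset: what is moved stays moved. The work goes in short steps, each a Python script; the robot and the scene stay as the last script left them, time stands still between calls to the robot, and variables do not carry over. Pictures are saved under pics/ and viewed, at most 10 in all, crops included, and the job is handed in when it is done.

```bash
ls; mkdir -p pics
python3 - <<'E'
from bench import ctrl
import cv2,numpy as np
np.set_printoptions(precision=4,suppress=True)
a=[]
for c in("scene","top"):
    im=ctrl.read_camera(c);cv2.imwrite(f"pics/{c}0.png",im)
    p=ctrl.camera_params(c);print(c,p)
    for q in("mug","mug_mouth","mug_base","stand","peg","peg_tip","lever_bar","stapler","calculator","tape_roll","tape_dispenser"):
        print(q,[(np.round(d["bbox"]),round(d["score"],2)) for d in ctrl.find_in(c,q)[:2]])
print(ctrl.camera_params("wrist"),ctrl.read_t())
E
```

```text
bench.py
pics
scene {'fx': 383.58072649495125, 'fy': 383.58072649495125, 'cx': 262.9654700089552, 'cy': 197.68918099569495, 'pose': array([[ 0.5365,  0.6122, -0.5809,  0.0054],
       [-0.8437,  0.3733, -0.3858, -0.3383],
       [-0.0194,  0.697 ,  0.7168,  0.857 ],
       [ 0.    ,  0.    ,  0.    ,  1.    ]])}
mug [(array([259., 231.,  40.,  37.]), 0.92), (array([204., 187.,  34.,  29.]), 0.67)]
mug_mouth [(array([260., 235.,  41.,  43.]), 0.76)]
mug_base [(array([260., 233.,  40.,  46.]), 0.71)]
stand []
peg [(array([330., 275.,  73.,  38.]), 0.57)]
peg_tip []
lever_bar [(array([328., 275.,  70.,  37.]), 0.95)]
stapler [(array([191., 222.,  36.,  48.]), 0.95)]
calculator [(array([153., 207.,  59.,  44.]), 0.69)]
tape_roll [(array([386., 242.,  39.,  40.]), 0.89)]
tape_dispenser [(array([205., 186.,  32.,  29.]), 0.79)]
top {'fx': 354.5682008673231, 'fy': 354.5682008673231, 'cx': 259.55965167001017, 'cy': 191.47176904390508, 'pose': array([[-0.0087,  0.9904, -0.138 ,  0.4978],
       [-0.9999, -0.0071,  0.0119,  0.0417],
       [ 0.0108,  0.1381,  0.9904,  1.0195],
       [ 0.    ,
[... 227 characters left out ...]
[(array([346., 242.,  75.,  36.]), 0.85)]
peg [(array([345., 244.,  66.,  37.]), 0.7)]
peg_tip [(array([346., 240.,  68.,  32.]), 0.68)]
lever_bar [(array([341., 244.,  66.,  38.]), 0.73)]
stapler [(array([190., 244.,  20.,  56.]), 0.67)]
calculator [(array([133., 245.,  44.,  53.]), 0.76)]
tape_roll [(array([359., 163.,  37.,  32.]), 0.72)]
tape_dispenser [(array([171., 198.,  32.,  28.]), 0.76)]
{'fx': 298.2630510757408, 'fy': 298.2630510757408, 'cx': 260.158215539676, 'cy': 190.2317908802018, 'T_tool_cam': array([[ 0.0008,  0.9707,  0.2403,  0.0668],
       [ 1.    , -0.0005, -0.0014, -0.0002],
       [-0.0013,  0.2403, -0.9707, -0.1518],
       [ 0.    ,  0.    ,  0.    ,  1.    ]])} 1.2
```

Run:
```python
import cv2
a=cv2.imread("pics/scene0.png")[170:320,180:420];b=cv2.imread("pics/top0.png")[180:290,200:400]
cv2.imwrite("pics/s.png",cv2.resize(a,None,fx=3.333,fy=3.333,interpolation=2));cv2.imwrite("pics/t.png",cv2.resize(b,None,fx=4,fy=4,interpolation=2))
```

```text
(no output)
```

View pics/s.png

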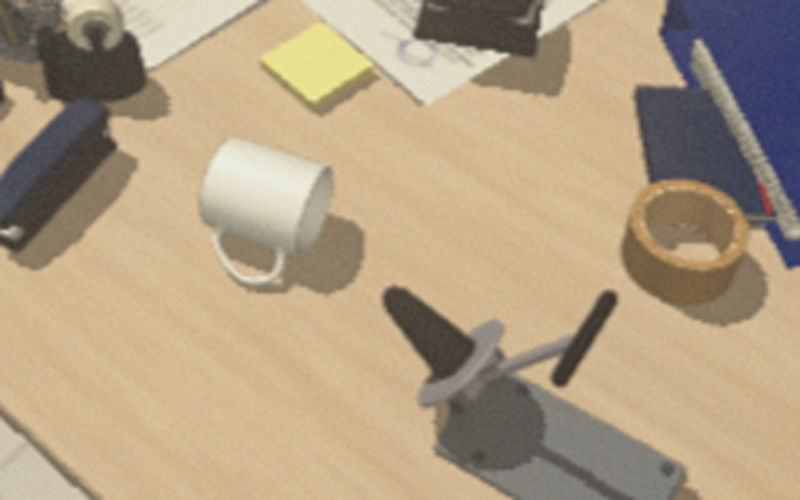

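View pics/t.png

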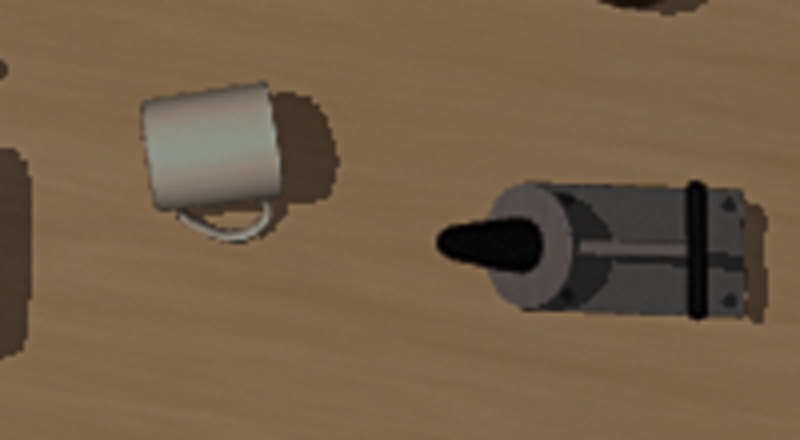

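```bash
cat > h.py <<'E'
import numpy as np,cv2
from scipy.optimize import least_squares
from bench import ctrl
np.set_printoptions(precision=4,suppress=True)
def proj(c,P,pose=None):
    p=ctrl.camera_params(c); T=p["pose"] if pose is None else pose
    Q=(np.asarray(P)-T[:3,3])@T[:3,:3]
    return np.c_[p["cx"]+p["fx"]*Q[:,0]/-Q[:,2],p["cy"]-p["fy"]*Q[:,1]/-Q[:,2]]
def wristpose():
    T=np.eye(4);T[:3,:3]=ctrl.read_eef_rot();T[:3,3]=ctrl.read_tool_pos()
    return T@ctrl.camera_params("wrist")["T_tool_cam"]
def stand(pts,s):   # pts in stand frame -> world ; s=(x,y,yaw), yaw of stand x axis
    c,n=np.cos(s[2]),np.sin(s[2]);R=np.array([[c,-n,0],[n,c,0],[0,0,1]])
    return np.asarray(pts)@R.T+[s[0],s[1],0]
def hinged(a,b,y,phi): # a along peg, b along lever
    return [-a*np.cos(phi)+b*np.sin(phi),y,.046+a*np.sin(phi)+b*np.cos(phi)]
def tool(yclose,down=(0,0,-1)): # tool pointing down, close axis yclose
    z=np.array(down,float);y=np.array(yclose,float);y/=np.linalg.norm(y);return np.c_[np.cross(y,z),y,z]
E
python3 - <<'E'
from h import *
t=lambda L:np.array(L)/4+[200,180]-.375
s=lambda L:np.array(L)/3.333+[180,170]-.35
ot=t([(443,242),(697,185),(697,315),(745,190),(742,316)])
os_=s([(397,297),(610,297),(562,380),(685,470)])
def mod(v):
    ph=v[3]
    tip=hinged(.088,0,0,ph);b1=hinged(0,.13,.033,ph);b2=hinged(0,.13,-.033,ph)
    c1=[.152,.045,.008];c2=[.152,-.045,.008]
    return proj("top",stand([tip,b1,b2,c1,c2],v)),proj("scene",stand([tip,b1,b2,c1],v))
f=lambda v:np.r_[(mod(v)[0]-ot).ravel(),(mod(v)[1]-os_).ravel()]
r=least_squares(f,[.36,-.15,-1.57,.6],loss='soft_l1');print("stand",r.x,np.degrees(r.x[2:]),f(r.x).reshape(-1,2))
# mug: silhouette corners in top; mouth rim top/bottom + base points in scene
m=t([(143,103),(266,84),(281,194),(157,210)])
def mm(v):
    a=np.array([np.cos(v[2]),np.sin(v[2]),0]);n=np.array([-a[1],a[0],0]);M=np.array([v[0],v[1],v[3]]);B=M-.088*a
    th=np.linspace(0,2*np.pi,60)[:,None];z=np.array([0,0,1.])
    ring=np.r_[M+.039*(np.cos(th)*n+np.sin(th)*z),B+.039*(np.cos(th)*n+np.sin(th)*z)]
    return M,B,n,ring
def g(v):
    M,B,n,ring=mm(v); k=.039 # tangency nearly horizontal
    # image left=base; up=+x world
    sx=np.sign(n[0])
    P=[B+sx*k*n,M+sx*k*n,M-sx*k*n,B-sx*k*n]
    e=(proj("top",P)-m).ravel()
    q=proj("scene",ring)
    # scene silhouette body bbox in crop px: left 200, top 138, right 333, bottom ~257 
    lo=s([(201,138)])[0];hi=s([(333,257)])[0]
    return np.r_[e,q.min(0)-lo,q.max(0)-hi]
r2=least_squares(g,[.42,.02,-1.6,.039],loss='soft_l1');print("mug",r2.x,np.degrees(r2.x[2]),g(r2.x))
M,B,n,_=mm(r2.x);print("mouth",M,"base",B)
# mug in stand frame
v=r.x;c,n_=np.cos(v[2]),np.sin(v[2]);R=np.array([[c,n_],[-n_,c]])
print("mouth in stand",R@(M[:2]-v[:2]),"base",R@(B[:2]-v[:2]))
np.save("s.npy",r.x);np.save("m.npy",r2.x)
E
```

```text
stand [ 0.4953 -0.1766 -1.6176  0.5634] [-92.6831  32.2818] [[ 0.8314 -0.1093]
 [ 0.6189  2.67  ]
 [ 0.804  -2.2947]
 [ 0.2598  0.1044]
 [ 1.3707  0.6741]
 [-2.4985 -2.0543]
 [-1.1339  1.3786]
 [-0.3308 -1.8892]
 [ 0.2043 -1.9303]]
mug [ 0.5718  0.0057 -1.4359  0.0327] -82.27044963996886 [-0.1553 -0.7199  0.2513 -0.4123  0.6024 -0.2241  0.1219  0.3415 -1.3129
 -0.2674 -0.2713  0.7115]
mouth [0.5718 0.0057 0.0327] base [0.5599 0.0929 0.0327]
mouth in stand [-0.1857  0.0678] base [-0.2722  0.0519]
```

Run:
```python
from h import *
s=np.load("s.npy");yw=stand([[0,1,0]],s)[0]-stand([[0,0,0]],s)[0]
R=tool(yw);W=lambda x,y,z:stand([[x,y,z]],s)[0]
print(R,ctrl.read_eef_rot())
ctrl.command_gripper(0.0)
ctrl.goto(W(.118,0,.26),R)
T=wristpose();cv2.imwrite("pics/w1.png",ctrl.read_camera("wrist"));np.save("w1.npy",T)
ctrl.move_l(W(.118,0,.158),.15)
print(ctrl.move_l(W(.012,0,.168),.08,contact_N=15),ctrl.read_tool_pos(),ctrl.read_contact_force())
p=ctrl.read_tool_pos();d=stand([[1,0,0]],s)[0]-W(0,0,0)
ctrl.move_l(p+.03*(W(1,0,0)-W(0,0,0)),.1)
ctrl.move_l(p+.03*(W(1,0,0)-W(0,0,0))+[0,0,.1],.15)
print(ctrl.read_t())
ctrl.command_gripper(1.0)
for n,(x,z) in enumerate([(-.02,.30),(-.12,.27)]):
    ctrl.goto(W(x,.035,z),R);ctrl.sleep(.2)
    T=wristpose();cv2.imwrite(f"pics/w{n+2}.png",ctrl.read_camera("wrist"));np.save(f"w{n+2}.npy",T)
    for q in("mug","peg","lever_bar","peg_tip"):print(q,[(np.round(d["bbox"]),round(d["score"],2)) for d in ctrl.find_in("wrist",q)[:1]])
cv2.imwrite("pics/top1.png",ctrl.read_camera("top"))
print(ctrl.read_t())
a=np.hstack([cv2.imread(f"pics/w{i}.png") for i in(2,3)]);b=cv2.resize(a,(800,300),interpolation=3);cv2.imwrite("pics/ww.png",b)
```

```text
[[ 0.0468  0.9989  0.    ]
 [ 0.9989 -0.0468  0.    ]
 [ 0.      0.     -1.    ]] [[-0.9515  0.3077 -0.    ]
 [ 0.3077  0.9515 -0.    ]
 [-0.     -0.     -1.    ]]
True [ 0.4943 -0.2009  0.167 ] [ -2.4215 -11.8882  -1.3081]
9.075
mug [(array([274.,  23.,  94.,  47.]), 0.93)]
peg [(array([227., 166.,  82., 105.]), 0.93)]
lever_bar [(array([228., 166.,  86., 104.]), 0.8)]
peg_tip [(array([227., 167.,  82., 104.]), 0.68)]
mug [(array([274.,  78.,  90.,  93.]), 0.98)]
peg [(array([237., 249.,  31., 117.]), 0.76)]
lever_bar [(array([236., 251.,  35., 112.]), 0.7)]
peg_tip [(array([235., 251.,  41., 114.]), 0.81)]
12.3583
```

View pics/ww.png

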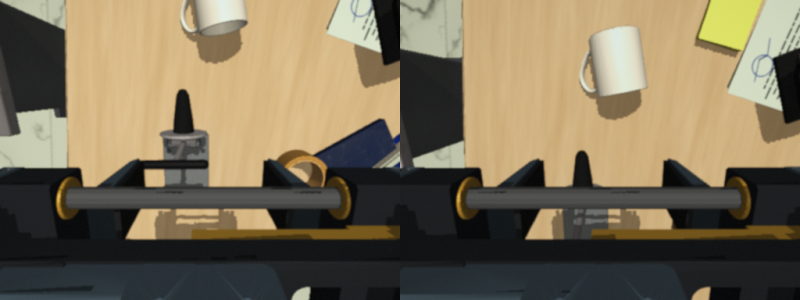

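Run:
```python
import cv2,numpy as np
a=cv2.imread("pics/w2.png")[0:220,190:330];b=cv2.imread("pics/w3.png")[20:240,190:330]
cv2.imwrite("pics/wz.png",cv2.resize(np.hstack([a,b]),None,fx=2.7,fy=2.7,interpolation=2))
```

```text
(no output)
```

View pics/wz.png

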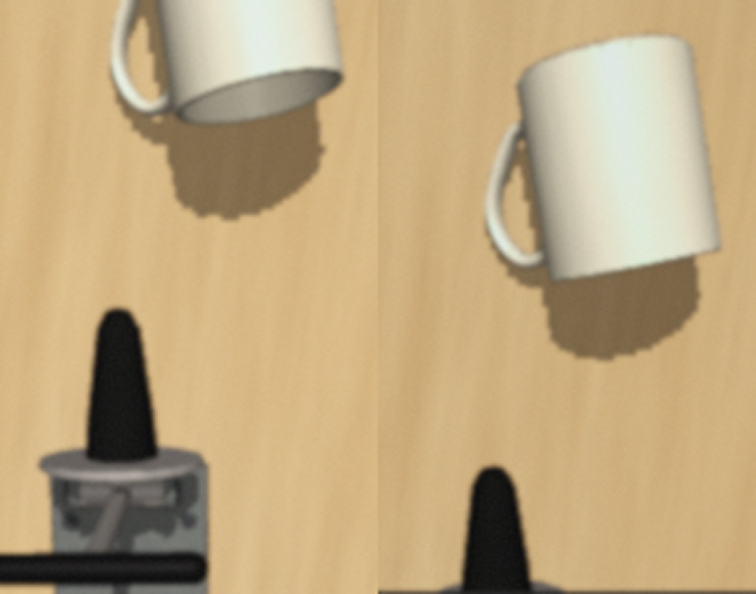

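```bash
cat > fit2.py <<'E'
from h import *
T2,T3=np.load("w2.npy"),np.load("w3.npy")
A=lambda L:np.array(L)/2.7+[190,0]-.3
B=lambda L:(np.array(L)-[378,0])/2.7+[190,20]-.3
t=lambda L:np.array(L)/4+[200,180]-.375
o2=A([(119,309),(41,463),(207,463),(207,568)]);o3=B([(494,467)])
oc=t([(745,190),(742,316)])
def f(v):
    P=stand([hinged(.092,0,0,0),[-.017,-.042,.046],[-.017,.042,.046],hinged(0,.13,.036,0)],v)
    return np.r_[(proj("wrist",P,T2)-o2).ravel(),(proj("wrist",P[:1],T3)-o3).ravel(),
      .5*(proj("top",stand([[.152,.045,.008],[.152,-.045,.008]],v))-oc).ravel()]
r=least_squares(f,np.load("s.npy")[:3],loss="soft_l1");print("stand",r.x,np.degrees(r.x[2]));print(f(r.x).reshape(-1,2))
m=[("top",ctrl.camera_params("top")["pose"],.5,[("B",1),("M",1),("M",-1),("B",-1)],t([(143,103),(266,84),(281,194),(157,210)])),
   ("wrist",T2,1,[("M",1),("M",-1)],A([(342,75),(176,118)])),
   ("wrist",T3,1,[("M",1),("M",-1),("B",1),("B",-1)],B([(720,246),(552,278),(690,45),(519,88)]))]
def g(v):
    a=np.array([np.cos(v[2]),np.sin(v[2]),0]);n=np.array([-a[1],a[0],0]);n*=np.sign(n[0])
    C={"M":np.array([v[0],v[1],v[3]])};C["B"]=C["M"]-.088*a;e=[]
    for c,T,w,L,o in m:
        P=[]
        for k,sg in L:
            d=T[:3,3]-C[k];dn,dz=d@n,d[2];th=np.arctan2(dz,dn)-sg*np.arccos(.039/np.hypot(dn,dz))
            P.append(C[k]+.039*(np.cos(th)*n+np.sin(th)*np.array([0,0,1])))
        e.append(w*(proj(c,P,T)-o).ravel())
    return np.concatenate(e)
r2=least_squares(g,np.load("m.npy"),loss="soft_l1");print("mug",r2.x,np.degrees(r2.x[2]));print(g(r2.x).reshape(-1,2))
np.save("s.npy",r.x);np.save("m.npy",r2.x)
E
python3 fit2.py
```

```text
stand [ 0.4972 -0.1789 -1.6007] -91.71485511909214
[[ 0.2053 -0.0038]
 [ 0.7017 -0.3384]
 [ 0.1806 -1.3607]
 [-3.1025  0.4049]
 [ 0.1399  0.3171]
 [ 0.3696 -0.7431]
 [ 1.197  -0.4705]]
mug [ 0.5717  0.0058 -1.4311  0.0308] -81.9959694821024
[[-0.1328 -0.2788]
 [ 0.0958 -0.2046]
 [ 0.2957 -0.0974]
 [ 0.1156  0.254 ]
 [-0.2827  2.1131]
 [ 1.0726  0.3402]
 [-0.5172  0.3307]
 [ 0.8261  0.2038]
 [-0.0147 -1.2407]
 [-0.7833 -2.7843]]
```

Run:
```python
from h import *
s=np.load("s.npy");m=np.load("m.npy")
W=lambda x,y,z:stand([[x,y,z]],s)[0]
a=np.array([np.cos(m[2]),np.sin(m[2]),0]);n=np.array([-a[1],a[0],0])*np.sign(a[0]*0-a[1])
R=tool(n);G=np.array([m[0],m[1],0])-.052*a
ctrl.goto(G+[0,0,.15],R)
hit=ctrl.move_l(G+[0,0,.052],.08,contact_N=6)
print("hit",hit,ctrl.read_tool_pos(),ctrl.read_t())
if not hit:
    ctrl.command_gripper(.5)
    print(ctrl.read_grip_width(),ctrl.read_grasp_force(),ctrl.read_contact_force())
    cv2.imwrite("pics/top2.png",ctrl.read_camera("top"));cv2.imwrite("pics/sc2.png",ctrl.read_camera("scene"));print(ctrl.read_t())
```

```text
hit False [0.5648 0.0573 0.0525] 14.45
0.8484897078447073 30.329309671651572 [-2.3969  0.1965  5.8612]
14.9083
```

Run:
```python
from h import *
s=np.load("s.npy")
W=lambda x,y,z:stand([[x,y,z]],s)[0]
R=tool(W(0,1,0)-W(0,0,0))
z=ctrl.read_tool_pos()[2]
print(ctrl.move_l(W(-.135-.052,0,z),.06,ori=R,contact_N=25),ctrl.read_contact_force(),ctrl.read_t())
cv2.imwrite("pics/top3.png",ctrl.read_camera("top"));cv2.imwrite("pics/sc3.png",ctrl.read_camera("scene"))
a=cv2.imread("pics/sc3.png")[170:320,180:420];b=cv2.imread("pics/top3.png")[180:290,200:400]
cv2.imwrite("pics/c3.png",np.hstack([cv2.resize(a,(480,300),interpolation=2),cv2.resize(b,(320,300))[:,:]]))
print(ctrl.read_tool_pos(),W(-.187,0,z))
```

```text
False [-0.521  -1.8461  7.9688] 16.375
[0.5027 0.0079 0.0523] [0.5028 0.008  0.0523]
```

View pics/c3.png

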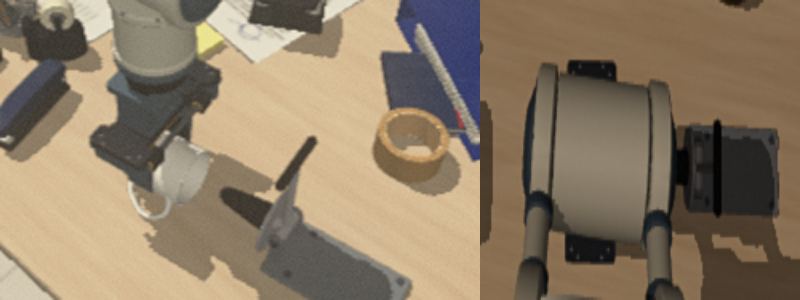

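Run:
```python
from h import *
s=np.load("s.npy")
W=lambda x,y,z:stand([[x,y,z]],s)[0]
for z in (.05,.11,.15,.2,.25,.3): print(z,((proj("scene",[W(-.187,0,z),W(-.187+.038,-.089,z),W(-.187+.09,0,z)])-[180,170])*2).round().tolist())
p=ctrl.read_tool_pos()
for x in(-.10,-.067):
  h=ctrl.move_l(W(x,0,p[2]),.05,contact_N=12);f=ctrl.read_contact_force();q=ctrl.read_tool_pos()
  d=W(1,0,0)-W(0,0,0);print(x,h,"x",(q-W(0,0,0))@d,f,ctrl.read_t())
  if h:break
```

```text
0.05 [[158.0, 154.0], [143.0, 217.0], [217.0, 186.0]]
0.11 [[157.0, 125.0], [141.0, 189.0], [219.0, 157.0]]
0.15 [[156.0, 104.0], [139.0, 169.0], [220.0, 136.0]]
0.2 [[155.0, 76.0], [137.0, 141.0], [221.0, 109.0]]
0.25 [[154.0, 46.0], [135.0, 111.0], [223.0, 78.0]]
0.3 [[152.0, 13.0], [132.0, 78.0], [224.0, 45.0]]
-0.1 False x -0.1004852828484692 [-0.0375  4.5931 10.0467] 18.3667
-0.067 True x -0.07110557512893428 [2.2859 5.6187 5.8239] 18.9583
```

Run:
```python
from h import *
s=np.load("s.npy")
W=lambda x,y,z:stand([[x,y,z]],s)[0]
p=ctrl.read_tool_pos();print(ctrl.read_contact_force())
h=ctrl.move_l(p+.006*(W(1,0,0)-W(0,0,0)),.03,contact_N=15);print(h,(ctrl.read_tool_pos()-W(0,0,0))@(W(1,0,0)-W(0,0,0)),ctrl.read_contact_force())
ctrl.sleep(.3)
ctrl.command_gripper(1.0)
q=ctrl.read_tool_pos()
ctrl.move_l(q+[0,0,.08],.1)
ctrl.move_l(W(-.17,0,.25),.2)
T=wristpose();cv2.imwrite("pics/w4.png",ctrl.read_camera("wrist"));np.save("w4.npy",T)
cv2.imwrite("pics/sc4.png",ctrl.read_camera("scene"));print(ctrl.read_t())
cv2.imwrite("pics/c4.png",np.hstack([cv2.resize(cv2.imread("pics/sc4.png")[190:310,220:340],(400,400),interpolation=2),cv2.resize(cv2.imread("pics/w4.png")[80:280,160:360],(400,400),interpolation=2)]))
print(proj("wrist",stand([[-.018,0,.046],[-.106,0,.039]],s),T),proj("scene",stand([[-.018,0,.046],[-.106,0,.039]],s)))
```

```text
[2.2859 5.6187 5.8239]
True -0.06951431175562048 [1.2681 4.4602 6.0542]
21.8667
[[260.2415 286.7651]
 [260.1832 222.3255]] [[316.3116 278.704 ]
 [285.547  263.7264]]
```

View pics/c4.png

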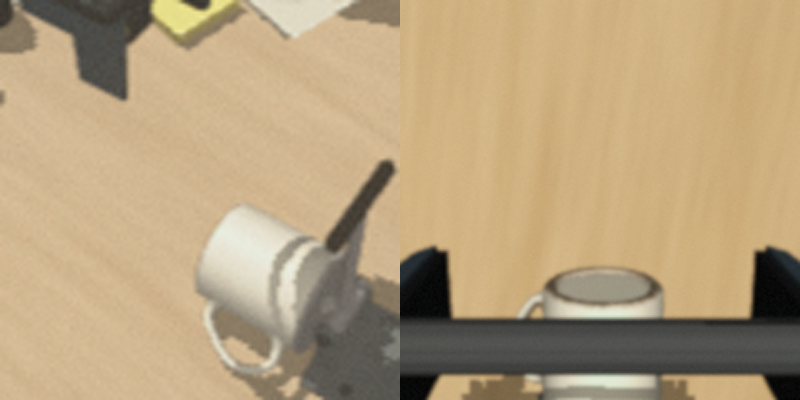

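Run:
```python
from h import *
s=np.load("s.npy")
W=lambda x,y,z:stand([[x,y,z]],s)[0]
R=tool(W(0,1,0)-W(0,0,0));Y=.021
ctrl.command_gripper(0.0)
ctrl.move_l(W(-.045,Y,.25),.2,ori=R)
print(ctrl.move_l(W(-.045,Y,.182),.12,contact_N=8))
for d in (0,12,24,36,48,60):
    c,n=np.cos(np.radians(d)),np.sin(np.radians(d))
    h=ctrl.move_l(W(.13*n-.022,Y,.052+.13*c),.06,contact_N=25);print(d,h,ctrl.read_contact_force(),ctrl.read_t())
    if h:break
cv2.imwrite("pics/sc5.png",ctrl.read_camera("scene"))
cv2.imwrite("pics/c5.png",cv2.resize(cv2.imread("pics/sc5.png")[180:320,230:410],(720,560),interpolation=2))
```

```text
False
0 False [-0.1314 -0.1912  0.17  ] 25.2667
12 False [ 0.0077 -0.2358 -0.4837] 25.8667
24 False [-1.2719 -0.2446 -0.658 ] 26.4667
36 False [-0.4139  0.0199 -1.1564] 27.0667
48 False [-0.1737  0.8373 -0.2114] 27.6667
60 False [ 0.5666  2.6369 -1.8853] 28.2667
```

View pics/c5.png

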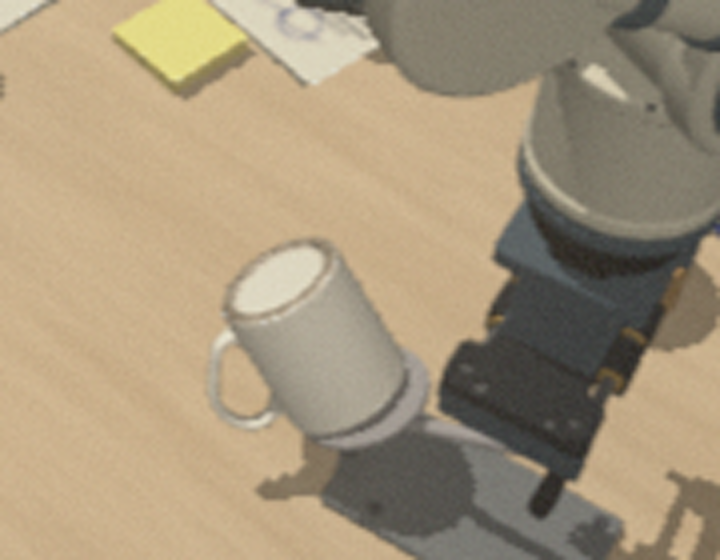

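Run:
```python
from h import *
s=np.load("s.npy")
W=lambda x,y,z:stand([[x,y,z]],s)[0]
p=ctrl.read_tool_pos();dx=W(1,0,0)-W(0,0,0)
ctrl.move_l(p-.015*dx,.1);ctrl.move_l(p-.015*dx+[0,0,.06],.15)
ctrl.move_l(W(.112,.012,.165),.12)
for d in (60,68,76,84):
    c,n=np.cos(np.radians(d)),np.sin(np.radians(d))
    h=ctrl.move_l(W(.13*n+.002,.012,.071+.13*c),.05,contact_N=25);print(d,h,ctrl.read_contact_force(),ctrl.read_t())
    if h:break
h=ctrl.move_l(W(.133,.012,.058),.03,contact_N=20)
q=ctrl.read_tool_pos();print(h,q,ctrl.read_contact_force())
ctrl.move_l(q+[0,0,.15],.1)
ctrl.move_l(q+[0,0,.15]+.12*dx,.15)
for c in("scene","top"):cv2.imwrite(f"pics/{c}6.png",ctrl.read_camera(c))
print(ctrl.read_t())
cv2.imwrite("pics/c6.png",np.hstack([cv2.resize(cv2.imread("pics/scene6.png")[180:320,250:390],(400,400),interpolation=2),cv2.resize(cv2.imread("pics/top6.png")[180:290,280:390],(400,400),interpolation=2)]))
```

```text
60 False [-0.6729  0.7182  0.3244] 30.375
68 False [0.338  0.679  0.7658] 30.8917
76 False [-0.0455  0.9389  0.1555] 31.4083
84 False [ 0.7078 -0.9275 -0.4403] 31.925
True [ 0.5055 -0.3117  0.0701] [-3.9868  3.073  22.3889]
35.2
```

View pics/c6.png

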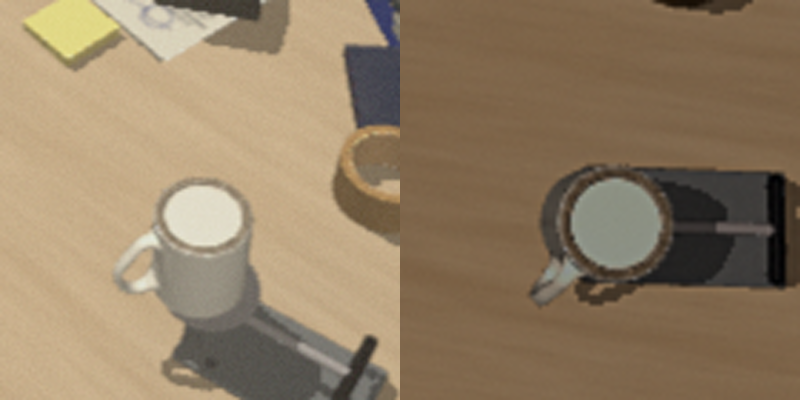

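The scene picture shows the mug upside down and upright on the disc, at about (200,250) in the crop. In the top picture its centre, about (615,222), lies close to the disc's, and the lever bar at (776,230) is fully back. The downward push stopped at 70 mm, against 71 mm expected at the hard stop.

```bash
python3 -c "
from bench import ctrl
print(ctrl.read_t(),ctrl.read_contact_force());print(ctrl.sign_off())"
```

```text
35.2 [-0.64436589 -0.12021516 -0.46471596]
the job is handed in; nothing more can be done
None
```

I handed the job in at 35.2 s with the peg swung up to its stop, the mug hanging upside down over it with its rim on the disc, and the arm clear of everything; the judge's verdict was not shown.

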